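Set a flat bar to its cut line in the sawing block and clamp it

TASK

Set the flat steel bar up for sawing. Only pushing it, never lifting it off the sawing block, slide it flat against the fence at the back and along until the black cut line on it is level with the block's right-hand end, so that the 40 mm to be sawn off stick out over that edge. Then press the raised clamp lever down so that its rubber pad holds the bar there, and leave the pen, bearing and tape measure round it alone.

Things in the scene. Friction and masses are not known exactly. Their poses are not given: they have to be found in the camera images.
- saw_block: Sawing block fixed to the bench, turned up to 0.3 rad. Origin under it, on the bench; x to the fence at the back, y left along it. Grey foot x -27 to 85, y -80 to 80, 10 mm high. Steel bed: top 40 mm up, y -65 to 65, x -19 to the fence's face at x 25; the fence rises 12 mm above the bed, 12 mm thick, full length. Clamp hinge behind it, 73 mm high. Front and both ends of the bed are open.
- block_edge (a point): Middle of the block's right-hand (saw) end, on the bed's top edge: x 0, y -65, z 40 mm of the block, with the block's axes. A bar flat against the fence has its centre line at x 0 here.
- flat_bar: Bright steel bar 50 (x) x 190 (y, along it, to the left) x 5 mm, 0.3 to 0.48 kg, loose and a little askew on the bed, up to 17 mm off the fence, cut line 20 to 50 mm short of the saw end. Origin: centre of its underside. Against the fence its front edge stands 6 mm out in front of the bed; its left end stands 20 mm or more past the bed's end: fingertips can push both, reaching lower than the bar.
- cut_line (a point): Middle of the 2.5 mm wide black cut line across the bar, 40 mm from the bar's right end (at the height of the underside).
- tail (a point): Middle of the bar's left end (at the height of the underside).
- clamp_angle (a joint): Clamp lever's angle, rad: 0 when its pad lies on the bar, positive when raised (starts at 0.75 to 1.0). Swings in the block's x-z plane about its pivot, towards the robot and down as it shuts. Stays where it is left (hinge friction 0.25 N m); 1 to 4 N at the grip move it, and pressed on the bar with 5 to 10 N it stays tight.
- lever_grip (a point): Top of the middle of the lever's black handle: 118 mm from the pivot along the lever, 10.5 mm above its centre line. The handle is round, 21 mm thick, from 78 to 143 mm from the pivot; shut, it is level, its top 70 mm above the bench.
- marker: Blue marker pen, 136 x 19 mm, lying on the bench to the right of the block. Leave alone.
- bearing: Ball bearing, 52 mm across, 15 mm high, lying flat in front of the block towards the robot. Leave alone.
- tape_measure: Yellow tape measure, 60 x 70 x 36 mm, standing to the left of the block. Leave alone.
- clamp_lever: The clamp lever: flat steel arm with a black handle; its origin is on the hinge axis (54 mm behind the bar's seated centre line, 60 mm above the bench, 28 mm in from the saw end), -x runs along it to the handle. Under it, 50 mm from the pivot, hangs a round rubber pad 17 mm across, which presses on the bar when the lever is shut.

How it is judged:
By the outcome, as a careful person would: the job done as asked, in the order asked, and still so for the second after the job is handed in, with the robot touching nothing.
It also fails if it takes over 64 s, if anything falls off the work surface, if the arm or the gripper's body presses on something with over 40 N, if the wrist force passes 120 N, or if a joint passes its speed limit or range.

ROBOT

A 7-joint arm with a two-finger parallel gripper is mounted at the origin on a cart in front of the work surface, level with it; the furniture and walls round the work are solid. World frame = base frame: x ahead of the robot, y to its left, z up, the work surface at z = 0. Lengths are in m, angles in rad, forces in N, time in s.
With the tool pointing down it reaches from about 0.35 to 0.9 m from the base axis. Payload 8.1 kg.
Tool frame: the origin (TCP) lies on the centre line of the jaws, within the pads' length; the fingertips stand arm.tips_ahead ahead of it and the grasp point (between the pads) lies 8 mm behind it (arm.tips_ahead is the distance from the TCP to the fingertips, in m); z points along the fingers, y is the direction in which the jaws open and shut (so a half turn about z gives the same grasp; the last joint's range is limited). The gripper opens to 92 mm and grips with 3 to 60 N. Pads are 19 mm wide; open, the fingers measure 130 mm over their backs; the gripper's body (75 mm by 190 mm) begins 47 mm behind the grasp point.
Start: joints at [1.214, 0.434, 0.025, 1.573, -0.012, 1.134, -0.075], TCP at [0.157, -0.605, 0.238] pointing down, gripper open.
Joint ranges: [-2.62, 2.62], [-0.44, 2.09], [-1.27, 1.32], [0.08, 2.57], [-1.32, 4.46], [0.12, 2], [-2.74, 2.74]. Speed limits (rad/s): [2.22, 2.22, 3.01, 3.01, 3.14, 3.14, 3.14].

INTERFACE

Orientations are given as a rotation vector (axis times angle).
In Python, from cell import arm gives the robot as it stands. The module is installed in compiled form; this text tells all that it offers.
- The arm moves only by the tool jog_arm, never from a script. Its argument "moves" is a list of rows, each an object with "twist": the turn, a rotation vector about the tool's x, y, z in units of 10 degrees (1.0 is 10 degrees), a list of three; "xyz": the shift along the tool's x, y, z in units of 60 mm (1.0 is 60 mm), a list of three; "grip": the closure, from -1 (fully open) to 1 (shut). A call has 1 to 5 rows; each row is the pose to reach, as a shift and turn from the pose commanded when the call began, along the tool's axes at that moment; what a row does not reach only later rows make up. A row lasts 1/8 s, in which the tool goes at most 62.5 mm and 10.7 degrees, less where a joint would pass 70% of its speed; a pose out of reach is approached as far as the arm can. A call with a gripper value outside its range is refused whole. The fingers move at their own pace and stop on an object; "force" is the grip in N (left out, the last holds). Time passes only in rows, so rows that repeat a pose let the fingers close. It gives the time, the measured TCP pose, the force and the opening at its end, in the units of the state.
- arm.observe(): the state, without advancing time (a new reading comes with each control period).
- arm.get_image(name): name is "scene" or "top" or "wrist"; returns the picture (420x560x3 uint8, blue, green, red); there is no depth.
- arm.camera_params(name): a dict with "mtx" (3x3 intrinsics, pixels), "T" (4x4, takes a point from camera to world coordinates); the wrist camera has in their place "T_tool_cam" (4x4, takes a point from camera to tool coordinates, whose origin is the TCP and whose axes are the flange's). Camera axes: x right, y down, z forward; pixel columns grow to the right and rows downward; lengths in m; the calibration is good to about 2 mm. A picture is of the moment at which its call begins: read the wrist's pose just before it. camera_params takes no time and is no camera call.
- arm.sign_off(): hands the job in, once; it reports no verdict.
The state is a dict: "clock": time; "joints": joint angles; "dq": joint speeds; "joint_efforts": joint torques, N m; "position": TCP position; "ee_rot": TCP orientation; "force": force on the tool from outside, world axes, zero at the start; "ft_torque": the same for the moment, N m; "width": opening from 0.0 (shut) to 1.0 (fully open).
Only numpy, scipy, OpenCV 4.12 (cv2) and the standard library are available. Lean on these libraries where they do the work, as an engineer would, in place of code of your own. Each camera call takes 0.05 s, during which the arm holds its last target. There are 200 camera calls.

## Working session

There is one attempt and no reset: what is moved stays moved. The work goes in short steps, Python scripts to look and compute and a tool call to move; the robot and the scene stay as the last step left them, time stands still between calls to the robot, and variables do not carry over. Pictures are saved under pics/ and viewed, about 8 in all and at most 12, crops included, and the job is handed in when it is done.

Besides the shell and the picture viewer there is one more tool, called after "Request:" in YAML: its name, and indented under it one key for each argument. jog_arm: Moves the arm, as the interface text tells. Its arguments: {"type":"object","properties":{"moves":{"type":"array","items":{"type":"object","properties":{"twist":{"type":"array","items":{"type":"number"}},"xyz":{"type":"array","items":{"type":"number"}},"grip":{"type":"number"}}}},"force":{"type":"number"}},"required":["moves"]}

```bash
mkdir -p pics; ls
python3 - <<'E'
from cell import arm
import cv2,numpy as np
s=arm.observe();print({k:np.round(v,3) for k,v in s.items()},arm.tips_ahead)
for n in("scene","top"):
    cv2.imwrite(f"pics/{n}0.png",arm.get_image(n));p=arm.camera_params(n);print(n,p["mtx"].round(1).tolist(),p["T"].round(3).tolist())
print(arm.camera_params("wrist"))
E
```

```text
pics
{'clock': np.float64(0.0), 'joints': array([ 1.214,  0.435,  0.025,  1.574, -0.012,  1.134, -0.075]), 'dq': array([ 0.   , -0.   , -0.   ,  0.   ,  0.   ,  0.001, -0.002]), 'joint_efforts': array([ 0.0000e+00, -6.6785e+01,  9.8500e-01, -3.1446e+01, -6.1000e-02,
        4.3000e-02,  0.0000e+00]), 'position': array([ 0.157, -0.604,  0.237]), 'ee_rot': array([-3.115e+00, -3.970e-01,  1.000e-03]), 'force': array([ 0.006, -0.956, -0.187]), 'ft_torque': array([ 0.011, -0.001, -0.03 ]), 'width': np.float64(1.0)} 0.011
scene [[380.0, 0.0, 281.1], [0.0, 380.0, 213.8], [0.0, 0.0, 1.0]] [[0.467, -0.676, 0.57, 0.074], [-0.884, -0.349, 0.31, -0.138], [-0.011, -0.649, -0.761, 0.712], [0.0, 0.0, 0.0, 1.0]]
top [[490.4, 0.0, 274.6], [0.0, 490.4, 211.7], [0.0, 0.0, 1.0]] [[0.021, -0.998, 0.06, 0.497], [-1.0, -0.02, 0.007, 0.139], [-0.006, -0.06, -0.998, 1.102], [0.0, 0.0, 0.0, 1.0]]
{'mtx': array([[371.37016001,   0.        , 276.30833992],
       [  0.        , 371.37016001, 215.79976895],
       [  0.        ,   0.        ,   1.        ]]), 'T_tool_cam': array([[-6.02687561e-04, -9.62230454e-01, -2.72235540e-01,
         7.19910998e-02],
       [ 9.99999731e-01, -4.66241689e-04, -5.65890281e-04,
        -9.63180013e-05],
       [ 4.17589304e-04, -2.72235808e-01,  9.62230477e-01,
        -1.46284288e-01],
       [ 0.00000000e+00,  0.00000000e+00,  0.00000000e+00,
         1.00000000e+00]])}
```

View pics/top0.png

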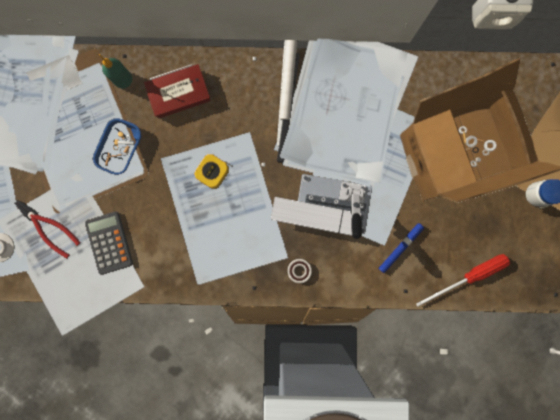

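View pics/scene0.png

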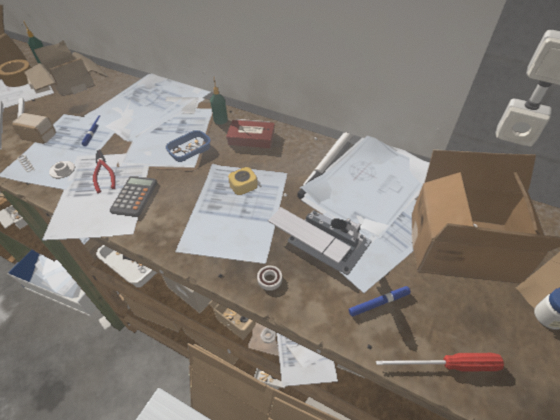

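The top view shows the block around px (335,205), with the bar's left end at (275,210), the black lever handle at (356,215), the bearing at (300,271), the pen at (402,248) and the tape at (211,170). Next I'll get coarse positions and an enlarged crop.

```bash
cat > h.py <<'E'
from cell import arm
import cv2,numpy as np
from scipy.spatial.transform import Rotation as R
def cam(n,s=None):
    p=arm.camera_params(n)
    if n!="wrist": return p["mtx"],p["T"]
    T=np.eye(4);T[:3,:3]=R.from_rotvec(s["ee_rot"]).as_matrix();T[:3,3]=s["position"]
    return p["mtx"],T@p["T_tool_cam"]
def ray(c,uv,z):
    K,T=c;d=T[:3,:3]@np.linalg.inv(K)@[*uv,1];o=T[:3,3];return o+d*(z-o[2])/d[2]
def proj(c,P):
    K,T=c;q=K@(T[:3,:3].T@(np.asarray(P)-T[:3,3]));return q[:2]/q[2]
def rel(s,target,yaw=None):
    """shift in tool axes /0.06 to reach the world target"""
    return (R.from_rotvec(s["ee_rot"]).inv().apply(np.asarray(target)-s["position"])/0.06).round(3)
E
python3 - <<'E'
from h import *
c=cam("top")
for n,uv,z in[("barleftfront",(273,222),.045),("bar left back",(276,200),.045),("bar right front",(352,236),.045),("bearing",(300,271),.015),("pen1",(381,270),.01),("pen2",(422,227),.01),("tape",(211,170),.036),("grip",(356,215),.13),("foot br",(368,180),.01),("foot bl",(303,177),.01)]:
    print(n,ray(c,uv,z).round(3))
i=cv2.imread("pics/top0.png")[150:290,180:440]
cv2.imwrite("pics/crop0.png",cv2.resize(i,None,fx=3,fy=3,interpolation=cv2.INTER_CUBIC))
s=arm.observe();print(R.from_rotvec(s["ee_rot"]).as_matrix().round(3).tolist())
for t in[(.45,-.2,.35),(.45,0,.35)]:print(rel(s,t))
E
```

```text
barleftfront [0.538 0.149 0.045]
bar left back [0.585 0.144 0.045]
bar right front [ 0.511 -0.021  0.045]
bearing [0.432 0.088 0.015]
pen1 [ 0.438 -0.091  0.01 ]
pen2 [ 0.535 -0.182  0.01 ]
tape [0.649 0.288 0.036]
grip [ 0.552 -0.016  0.13 ]
foot br [ 0.637 -0.061  0.01 ]
foot bl [0.641 0.085 0.01 ]
[[0.968, 0.251, -0.0], [0.251, -0.968, 0.001], [-0.0, -0.001, -1.0]]
[ 6.423 -5.302 -1.876]
[ 7.26  -8.529 -1.872]
```

View pics/crop0.png

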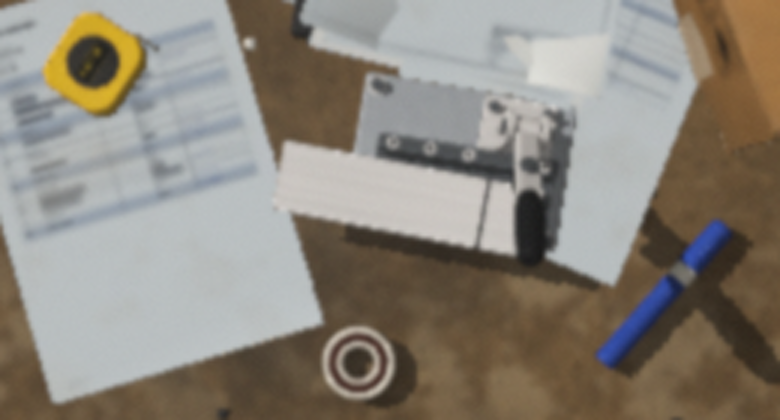

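The crop shows the fence line from (378,150) to (510,165), so the block's yaw is about -0.1. The bar is at about -0.19. Its cut line is at crop (483,213), and the raised handle hangs over it at (530,225). I'll fly over the block, turning the tool so its x axis points to block +y, which keeps the gripper body clear of the lever.

Request:
jog_arm:
  moves:
    - {"xyz": [0.5,-0.4,-0.6],"twist": [0,0,0],"grip": -1}
    - {"xyz": [1.4,-1.2,-1.2],"twist": [0,0,-1],"grip": -1}
    - {"xyz": [2.2,-1.9,-1.5],"twist": [0,0,-2],"grip": -1}
    - {"xyz": [3.0,-2.6,-1.5],"twist": [0,0,-3],"grip": -1}
    - {"xyz": [3.7,-3.3,-1.5],"twist": [0,0,-4],"grip": -1}

```text
clock: 0.72
position: [0.3132, -0.3721, 0.3277]
ee_rot: [2.787, 1.447, 0.0]
force: [0.9, -0.9, 0.1]
width: 1.002
```

```bash
cat >> h.py <<'E'
def plan(target,yaw):
    """shift and turn (move units) from the measured pose to target, tool down, tool x at world yaw"""
    s=arm.observe();r=R.from_rotvec(s["ee_rot"])
    c,n=np.cos(yaw),np.sin(yaw)
    g=R.from_matrix(np.array([[c,n,0],[n,-c,0],[0,0,-1.]]))
    print("t",round(float(s["clock"]),2),"pos",s["position"].round(4),"xyz",rel(s,target),"twist",(np.degrees((r.inv()*g).as_rotvec())/10).round(3))
E
python3 -c "
from h import *
plan((.55,.02,.33),1.47)"
```

```text
t 0.72 pos [ 0.3132 -0.3721  0.3277] xyz [ 7.616 -0.531 -0.042] twist [ 0.004  0.003 -2.935]
```

Request:
jog_arm:
  moves:
    - {"xyz": [1.0,-0.1,0],"twist": [0,0,-0.6],"grip": -1}
    - {"xyz": [2.0,-0.2,0],"twist": [0,0,-1.2],"grip": -1}
    - {"xyz": [3.0,-0.3,0],"twist": [0,0,-1.8],"grip": -1}
    - {"xyz": [4.0,-0.4,0],"twist": [0,0,-2.4],"grip": -1}
    - {"xyz": [5.0,-0.4,0],"twist": [0,0,-2.9],"grip": -1}

```text
clock: 1.35
position: [0.467, -0.1138, 0.3274]
ee_rot: [2.34, 2.096, -0.0]
force: [1.3, -0.9, 0.3]
width: 0.999
```

```bash
python3 -c "
from h import *
plan((.55,.02,.33),1.47)"
```

```text
t 1.35 pos [ 0.467  -0.1138  0.3274] xyz [ 2.369  1.13  -0.045] twist [ 0.001  0.003 -0.052]
```

Request:
jog_arm:
  moves:
    - {"xyz": [0.8,0.4,0],"grip": -1}
    - {"xyz": [1.6,0.7,0],"grip": -1}
    - {"xyz": [2.3,1.0,0],"grip": -1}
    - {"xyz": [2.3,1.0,0],"grip": -1}
    - {"xyz": [2.3,1.0,0],"grip": -1}

```text
invalid input at $.moves[0]: expected keys twist, xyz, grip
```

Run:
```python
from h import *
plan((.55,.02,.33),1.47)
s=arm.observe();i=arm.get_image("wrist");cv2.imwrite("pics/w0.png",i);np.save("w0.npy",cam("wrist",s)[1])
```

```text
t 1.35 pos [ 0.467  -0.1138  0.3274] xyz [ 2.369  1.13  -0.045] twist [ 0.001  0.003 -0.052]
```

View pics/w0.png

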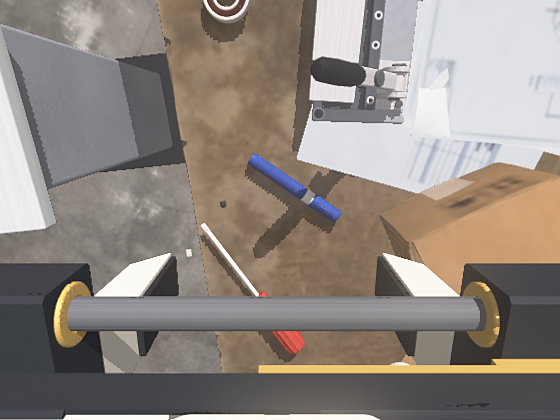

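That call was refused because every row needs the twist key. The picture still shows the pen at (295,188) and the lever at (350,75), with the gripper filling everything below row 260. I'll resend the move with twist and take the view again.

Request:
jog_arm:
  moves:
    - {"xyz": [0.8,0.4,0],"twist": [0,0,0],"grip": -1}
    - {"xyz": [1.6,0.7,0],"twist": [0,0,0],"grip": -1}
    - {"xyz": [2.3,1.0,0],"twist": [0,0,0],"grip": -1}
    - {"xyz": [2.3,1.0,0],"twist": [0,0,0],"grip": -1}
    - {"xyz": [2.3,1.0,0],"twist": [0,0,0],"grip": -1}

```text
clock: 2.02
position: [0.5415, 0.0141, 0.3268]
ee_rot: [-2.343, -2.092, 0.002]
force: [0.3, 0.1, -0.3]
width: 1.0
```

Run:
```python
from h import *
plan((.55,.02,.33),1.47)
s=arm.observe();i=arm.get_image("wrist");cv2.imwrite("pics/w1.png",i);np.save("w1.npy",cam("wrist",s)[1])
cv2.imwrite("pics/w1c.png",cv2.resize(i[20:290,130:440],None,fx=2.2,fy=2.2,interpolation=cv2.INTER_CUBIC))
```

```text
t 2.02 pos [0.5415 0.0141 0.3268] xyz [ 0.114  0.13  -0.054] twist [-0.006  0.004 -0.07 ]
```

View pics/w1c.png

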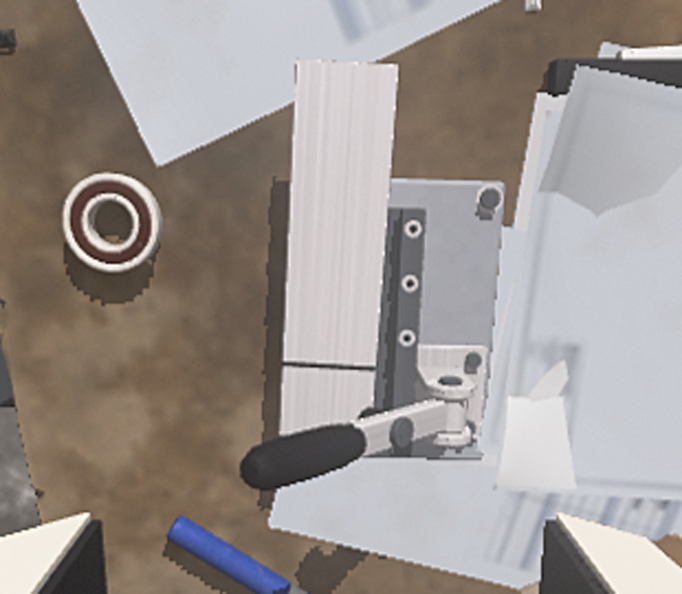

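The enlarged wrist view shows everything needed:
- **Bar:** left-end corners at (297,61) and (398,66), cut line from (282,363) to (376,367).
- **Fence:** screws at (413,229), (409,284) and (406,338).
- **Foot:** rear corners at (505,182) and (482,458).
- **Lever:** handle from (262,467) to (350,447).

Next I'll cast these onto their planes.

```bash
cat >> h.py <<'E'
class Blk: pass
def toblk(P,o,a):
    d=np.asarray(P)[:2]-o;return np.array([np.cos(a)*d[0]+np.sin(a)*d[1],-np.sin(a)*d[0]+np.cos(a)*d[1]])
def towld(p,o,a): return o+np.array([np.cos(a)*p[0]-np.sin(a)*p[1],np.sin(a)*p[0]+np.cos(a)*p[1]])
E
python3 - <<'E'
from h import *
K=arm.camera_params("wrist")["mtx"];T=np.load("w1.npy");c=(K,T)
f=lambda u,v,z:ray(c,(u/2.2+130-.3,v/2.2+20-.3),z)
bl,br=f(505,182,.01),f(482,458,.01)
sc=[f(413,229,.053),f(409,284,.053),f(406,338,.053)]
fl=f(426,209,.052);flf=f(389,208,.052)
yv=(bl-br)[:2];print("foot len",np.hypot(*yv)); 
yaw=lambda d:np.arctan2(-d[0],d[1])
print("yaw foot",yaw(yv),"screws",yaw((sc[0]-sc[2])[:2]))
a=(yaw(yv));xa=np.array([np.cos(a),np.sin(a)])
o=((bl+br)/2)[:2]-xa*.085
print("o",o.round(4),"a",a.round(4))
bar={"TL":f(297,61,.045),"TR":f(398,66,.045),"cl":f(282,363,.045),"cr":f(376,367,.045)}
for k,v in{**bar,"fenceLback":fl,"fenceLfront":flf,"s0":sc[0],"s2":sc[2]}.items():print(k,v[:2].round(4),"blk",(toblk(v,o,a)*1e3).round(1))
d=(bar["TL"]+bar["TR"]-bar["cl"]-bar["cr"])[:2]/2;print("bar yaw",yaw(d),"len to cut",np.hypot(*d),"width",np.linalg.norm(bar["TL"]-bar["TR"]))
for z in(.12,.13,.14,.15):print("handle",z,(toblk(f(262,467,z),o,a)*1e3).round(1),(toblk(f(350,447,z),o,a)*1e3).round(1))
E
```

```text
foot len 0.15694512269947694
yaw foot -0.13995509735946032 screws -0.14960529882638549
o [0.5521 0.0192] a -0.14
TL [0.5431 0.1525] blk [-27.6 130.7]
TR [0.5913 0.1447] blk [ 21.3 129.7]
cl [0.5171 0.0065] blk [-32.9 -17.5]
cr [ 0.5666 -0.0013] blk [ 17.2 -18.3]
fenceLback [0.5986 0.0768] blk [38.  63.5]
fenceLfront [0.5804 0.0794] blk [19.6 63.5]
s0 [0.5913 0.068 ] blk [32.  53.7]
s2 [0.5831 0.0138] blk [31.5 -1.1]
bar yaw -0.17182567522727155 len to cut 0.14816527036423643 width 0.048842928215179424
handle 0.12 [-37.8 -51.1] [  1.8 -40.5]
handle 0.13 [-37.1 -47.7] [  1.4 -37.5]
handle 0.14 [-36.4 -44.4] [  1.  -34.4]
handle 0.15 [-35.7 -41.1] [  0.6 -31.4]
```

```bash
cat >> h.py <<'E'
o=np.array([.552,.018]);a=-.145
def go(x,y,z,yaw=a+np.pi/2): plan((*towld((x/1e3,y/1e3),o,a),z/1e3),yaw)
def here():
    s=arm.observe();print("blk",(toblk(s["position"],o,a)*1e3).round(1),"z",round(s["position"][2]*1e3,1),"F",s["force"].round(1))
E
python3 -c "
from h import *
here();go(-75,25,100);go(-75,25,44)"
```

```text
blk [-9.8 -6. ] z 326.9 F [-0.4 -1.1 -0. ]
t 2.08 pos [0.5414 0.0135 0.3269] xyz [ 0.554 -1.067  3.783] twist [-0.004  0.005  0.176]
t 2.08 pos [0.5414 0.0135 0.3269] xyz [ 0.555 -1.066  4.716] twist [-0.004  0.005  0.176]
```

Request:
jog_arm:
  moves:
    - {"xyz": [0.55,-0.9,0.3],"twist": [0,0,0.18],"grip": 1}
    - {"xyz": [0.55,-1.07,1.2],"twist": [0,0,0.18],"grip": 1}
    - {"xyz": [0.55,-1.07,2.2],"twist": [0,0,0.18],"grip": 1}
    - {"xyz": [0.55,-1.07,3.2],"twist": [0,0,0.18],"grip": 1}
    - {"xyz": [0.55,-1.07,3.8],"twist": [0,0,0.18],"grip": 1}
  force: 20

```text
clock: 2.7
position: [0.4802, 0.0526, 0.097]
ee_rot: [-2.378, -2.052, 0.004]
force: [0.8, -0.2, 1.0]
width: 0.503
```

```bash
python3 -c "
from h import *
here();go(-75,25,44)"
```

```text
blk [-76.   23.9] z 97.0 F [ 0.8 -0.2  1. ]
t 2.7 pos [0.4802 0.0526 0.097 ] xyz [0.02  0.019 0.883] twist [-0.013  0.009 -0.01 ]
```

Request:
jog_arm:
  moves:
    - {"xyz": [0,0,0.5],"twist": [0,0,0],"grip": 1}
    - {"xyz": [0,0,0.9],"twist": [0,0,0],"grip": 1}
    - {"xyz": [0,0,0.9],"twist": [0,0,0],"grip": 1}
    - {"xyz": [0,0,0.9],"twist": [0,0,0],"grip": 1}
    - {"xyz": [0,0,0.9],"twist": [0,0,0],"grip": 1}

```text
clock: 3.32
position: [0.4825, 0.0546, 0.0465]
ee_rot: [2.375, 2.054, 0.002]
force: [0.3, -0.0, -0.0]
width: 0.009
```

```bash
python3 -c "
from h import *
here()"
```

```text
blk [-74.   26.2] z 46.5 F [ 0.3 -0.  -0. ]
```

Request:
jog_arm:
  moves:
    - {"xyz": [0,0.1,0.05],"twist": [0,0,0],"grip": 1}
    - {"xyz": [0,0.2,0.05],"twist": [0,0,0],"grip": 1}
    - {"xyz": [0,0.3,0.05],"twist": [0,0,0],"grip": 1}
    - {"xyz": [0,0.36,0.05],"twist": [0,0,0],"grip": 1}
    - {"xyz": [0,0.4,0.05],"twist": [0,0,0],"grip": 1}

```text
clock: 3.95
position: [0.5057, 0.0513, 0.0422]
ee_rot: [-2.376, -2.055, 0.0]
force: [0.1, 0.9, -0.2]
width: 0.005
```

Request:
jog_arm:
  moves:
    - {"xyz": [0,0.03,0],"twist": [0,0,0],"grip": 1}
    - {"xyz": [0,0.06,0],"twist": [0,0,0],"grip": 1}
    - {"xyz": [0,0.09,0],"twist": [0,0,0],"grip": 1}

```text
clock: 4.32
position: [0.5102, 0.0506, 0.0422]
ee_rot: [-2.375, -2.055, 0.002]
force: [-2.9, 0.1, 1.2]
width: 0.007
```

```bash
python3 -c "
from h import *
here()"
```

```text
blk [-46.1  26.2] z 42.2 F [-2.9  0.1  1.2]
```

Request:
jog_arm:
  moves:
    - {"xyz": [0,0.03,0],"twist": [0,0,0],"grip": 1}
    - {"xyz": [0,0.06,0],"twist": [0,0,0],"grip": 1}

```text
clock: 4.58
position: [0.5142, 0.05, 0.0422]
ee_rot: [-2.375, -2.056, 0.001]
force: [-1.8, -0.3, 0.2]
width: 0.001
```

Request:
jog_arm:
  moves:
    - {"xyz": [0,0.03,0],"twist": [0,0,0],"grip": 1}
    - {"xyz": [0,0.05,0],"twist": [0,0,0],"grip": 1}

```text
clock: 4.82
position: [0.5166, 0.0495, 0.0421]
ee_rot: [-2.375, -2.055, 0.002]
force: [-7.4, 0.7, 3.6]
width: 0.003
```

Request:
jog_arm:
  moves:
    - {"xyz": [0,0.03,0],"twist": [0,0,0],"grip": 1}
    - {"xyz": [0,0.04,0],"twist": [0,0,0],"grip": 1}

```text
clock: 5.08
position: [0.5168, 0.0493, 0.0419]
ee_rot: [-2.373, -2.055, 0.007]
force: [-13.1, 0.1, 10.8]
width: 0.007
```

```bash
python3 -c "
from h import *
here();cv2.imwrite('pics/a.png',cv2.resize(arm.get_image('top')[150:290,180:440],None,fx=3,fy=3,interpolation=cv2.INTER_CUBIC))"
```

```text
blk [-39.3  25.9] z 41.9 F [-13.1   0.1  10.8]
```

The bar is against the fence: the force rose and the motion stopped. I'll back off and go round to the bar's left end.

Request:
jog_arm:
  moves:
    - {"xyz": [0,-0.2,0],"twist": [0,0,0],"grip": 1}
    - {"xyz": [0,-0.4,0],"twist": [0,0,0],"grip": 1}
    - {"xyz": [0.2,-0.4,-0.6],"twist": [0,0,0],"grip": 1}
    - {"xyz": [1.0,-0.2,-0.9],"twist": [0,0,0],"grip": 1}
    - {"xyz": [1.8,0.2,-0.9],"twist": [0,0,0],"grip": 1}

```text
clock: 5.75
position: [0.5483, 0.1556, 0.0984]
ee_rot: [2.375, 2.053, 0.005]
force: [-0.1, 0.1, -0.4]
width: 0.001
```

```bash
python3 -c "
from h import *
here();go(0,158,43)"
```

```text
blk [-23.6 135.7] z 98.4 F [-0.1  0.1 -0.4]
t 5.75 pos [0.5483 0.1556 0.0984] xyz [0.371 0.39  0.925] twist [ 0.021 -0.006 -0.001]
```

Request:
jog_arm:
  moves:
    - {"xyz": [0.4,0.4,0],"twist": [0,0,0],"grip": 1}
    - {"xyz": [0.4,0.4,0],"twist": [0,0,0],"grip": 1}
    - {"xyz": [0.4,0.4,0.4],"twist": [0,0,0],"grip": 1}
    - {"xyz": [0.4,0.4,0.92],"twist": [0,0,0],"grip": 1}
    - {"xyz": [0.4,0.4,0.92],"twist": [0,0,0],"grip": 1}

```text
clock: 6.38
position: [0.5721, 0.173, 0.0392]
ee_rot: [-2.375, -2.055, 0.007]
force: [0.5, -0.4, -0.2]
width: 0.005
```

Run:
```python
from h import *
here()
s=arm.observe();i=arm.get_image("wrist");cv2.imwrite("pics/w2.png",i)
i=arm.get_image("top");cv2.imwrite("pics/t2.png",i)
cv2.imwrite('pics/b.png',cv2.resize(i[150:290,180:440],None,fx=3,fy=3,interpolation=cv2.INTER_CUBIC))
```

```text
blk [ -2.5 156.3] z 39.2 F [ 0.5 -0.4 -0.2]
```

View pics/b.png

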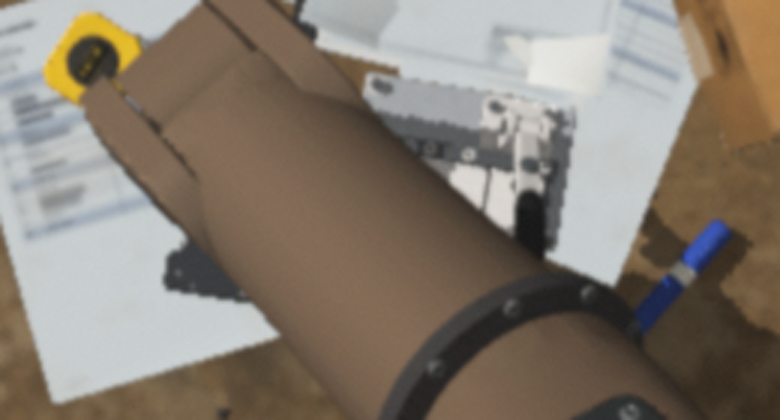

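The arm hides the bar's left end in this view, though the lever and cut line still show near (490,195). I'll push by feel, stopping short, and then measure.

Request:
jog_arm:
  moves:
    - {"xyz": [-0.1,0,0],"twist": [0,0,0],"grip": 1}
    - {"xyz": [-0.2,0,0],"twist": [0,0,0],"grip": 1}
    - {"xyz": [-0.28,0,0],"twist": [0,0,0],"grip": 1}
    - {"xyz": [-0.36,0,0],"twist": [0,0,0],"grip": 1}
    - {"xyz": [-0.44,0,0],"twist": [0,0,0],"grip": 1}

```text
clock: 7.1
position: [0.5708, 0.1491, 0.0415]
ee_rot: [-2.375, -2.056, -0.002]
force: [0.8, 3.9, 2.1]
width: 0.005
```

Request:
jog_arm:
  moves:
    - {"xyz": [-0.08,0,0],"twist": [0,0,0],"grip": 1}
    - {"xyz": [-0.16,0,0],"twist": [0,0,0],"grip": 1}
    - {"xyz": [-0.24,0,0],"twist": [0,0,0],"grip": 1}
    - {"xyz": [-0.32,0,0],"twist": [0,0,0],"grip": 1}
    - {"xyz": [-0.4,0,0],"twist": [0,0,0],"grip": 1}

```text
clock: 7.72
position: [0.567, 0.1245, 0.0411]
ee_rot: [-2.376, -2.056, 0.0]
force: [0.0, 3.7, 2.7]
width: 0.006
```

```bash
python3 -c "
from h import *
here()"
```

```text
blk [ -0.5 107.6] z 41.1 F [0.  3.7 2.7]
```

Request:
jog_arm:
  moves:
    - {"xyz": [-0.05,0,0],"twist": [0,0,0],"grip": 1}
    - {"xyz": [-0.1,0,0],"twist": [0,0,0],"grip": 1}
    - {"xyz": [-0.13,0,0],"twist": [0,0,0],"grip": 1}
    - {"xyz": [-0.13,0,0],"twist": [0,0,0],"grip": 1}

```text
clock: 8.22
position: [0.5658, 0.1167, 0.041]
ee_rot: [2.376, 2.055, -0.001]
force: [0.8, 1.6, 0.5]
width: 0.004
```

```bash
python3 -c "
from h import *
here();go(-10,20,327)"
```

```text
blk [-0.6 99.6] z 41.0 F [0.8 1.6 0.5]
t 8.22 pos [0.5658 0.1167 0.041 ] xyz [-1.33  -0.159 -4.766] twist [-0.002  0.004  0.003]
```

Request:
jog_arm:
  moves:
    - {"xyz": [0.3,0,0],"twist": [0,0,0],"grip": 1}
    - {"xyz": [0.4,0,-0.8],"twist": [0,0,0],"grip": 1}
    - {"xyz": [0.4,0,-1.8],"twist": [0,0,0],"grip": 1}
    - {"xyz": [0.2,0,-2.8],"twist": [0,0,0],"grip": 1}
    - {"xyz": [-0.6,0,-3.5],"twist": [0,0,0],"grip": 1}

```text
clock: 8.85
position: [0.5612, 0.0861, 0.2532]
ee_rot: [-2.37, -2.062, -0.005]
force: [0.9, -1.3, 0.3]
width: 0.004
```

```bash
python3 -c "
from h import *
here();go(0,-95,250)"
```

```text
blk [-0.8 68.7] z 253.2 F [ 0.9 -1.3  0.3]
t 8.85 pos [0.5612 0.0861 0.2532] xyz [-2.729 -0.005  0.046] twist [ 0.012 -0.015  0.037]
```

Request:
jog_arm:
  moves:
    - {"xyz": [-0.9,0,0],"twist": [0,0,0],"grip": 1}
    - {"xyz": [-1.8,0,0],"twist": [0,0,0],"grip": 1}
    - {"xyz": [-2.6,0,0],"twist": [0,0,0],"grip": 1}
    - {"xyz": [-2.6,0,0],"twist": [0,0,0],"grip": 1}
    - {"xyz": [-2.6,0,0],"twist": [0,0,0],"grip": 1}

```text
clock: 9.48
position: [0.5385, -0.0708, 0.2501]
ee_rot: [-2.375, -2.056, 0.0]
force: [0.4, 0.5, -0.1]
width: 0.005
```

Run:
```python
from h import *
here()
s=arm.observe();i=arm.get_image("wrist");cv2.imwrite("pics/w3.png",i);np.save("w3.npy",cam("wrist",s)[1])
cv2.imwrite("pics/w3c.png",cv2.resize(i[0:260,150:450],None,fx=2.5,fy=2.3,interpolation=cv2.INTER_CUBIC))
```

```text
blk [ -0.5 -89.8] z 250.1 F [ 0.4  0.5 -0.1]
```

View pics/w3c.png

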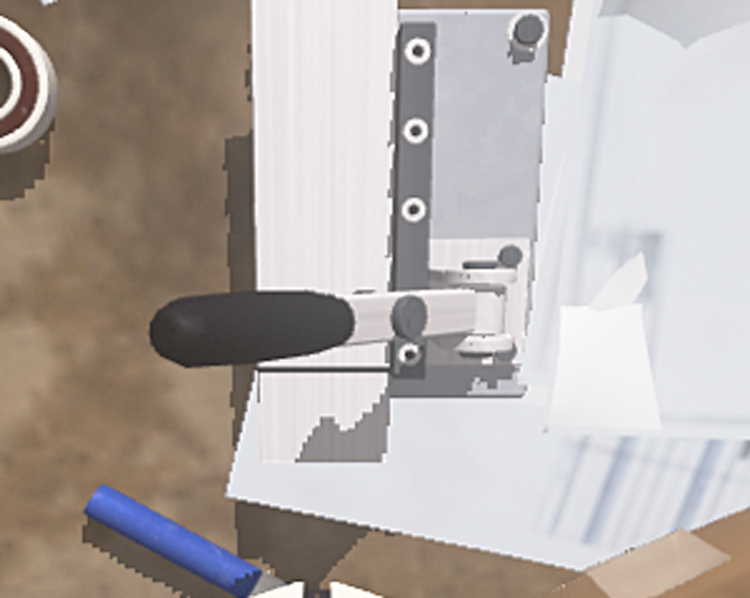

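The cut line is at crop row about 370, running from (258,370) to (390,370). The fence's right end is at about (410,378), so only a few mm remain. The bar lies snug along the fence. I'll refine both edges from raw pixel profiles.

```bash
cat > m.py <<'E'
from h import *
import sys
n=sys.argv[1]
i=cv2.imread(f"pics/{n}.png");K=arm.camera_params("wrist")["mtx"];c=(K,np.load(f"{n}.npy"))
g=cv2.cvtColor(i,cv2.COLOR_BGR2GRAY).astype(float)
def row(img,u,lo,hi,dark):
    p=img[lo:hi,u-1:u+2].mean(1)
    if dark: w=np.clip(np.median(p)-15-p,0,None);return lo+(w*np.arange(len(p))).sum()/w.sum()
E
python3 - <<'E'
import sys;sys.argv=["","w3"]
from m import *
for u in(258,262,270,290,300):
    r=row(g,u,157,166,True);P=ray(c,(u,r),.045);print("cut",u,round(r,2),(toblk(P,o,a)*1e3).round(1))
for u in(310,312,316,318):print("fence",u,g[152:178,u].astype(int).tolist())
for u in(335,345):print("foot",u,g[152:178,u].astype(int).tolist())
for u in(275,290):print("barR",u,g[190:208,u].astype(int).tolist())
for P in((.025,-.065,.052),(.037,-.065,.052),(.085,-.08,.01),(.025,-.065,.04)):print(P,proj(c,(*towld(P[:2],o,a),P[2])).round(1))
E
```

```text
cut 258 160.25 [-19.4 -61.7]
cut 262 160.25 [-15.6 -61.6]
cut 270 160.25 [ -8.  -61.6]
cut 290 160.24 [ 10.8 -61.6]
cut 300 160.25 [ 20.3 -61.6]
fence 310 [238, 244, 246, 248, 214, 146, 119, 97, 88, 88, 89, 90, 101, 120, 124, 124, 124, 125, 123, 118, 101, 213, 230, 224, 224, 225]
fence 312 [172, 78, 51, 118, 134, 142, 117, 92, 91, 93, 93, 90, 99, 121, 125, 123, 125, 122, 123, 119, 103, 214, 231, 225, 224, 224]
fence 316 [246, 170, 130, 149, 148, 132, 99, 92, 93, 93, 94, 92, 100, 122, 126, 124, 123, 125, 124, 118, 101, 213, 230, 225, 224, 225]
fence 318 [100, 110, 124, 107, 88, 87, 88, 89, 90, 91, 90, 91, 97, 120, 125, 126, 123, 124, 124, 119, 103, 213, 230, 225, 225, 225]
foot 335 [173, 107, 80, 116, 138, 145, 134, 127, 127, 126, 127, 126, 125, 125, 125, 125, 125, 123, 123, 118, 103, 217, 234, 228, 226, 228]
foot 345 [220, 128, 69, 180, 231, 246, 173, 120, 125, 128, 128, 128, 128, 126, 123, 117, 112, 182, 205, 168, 110, 216, 233, 227, 227, 227]
barR 275 [140, 142, 142, 142, 143, 142, 143, 141, 141, 139, 129, 221, 232, 227, 227, 226, 226, 225]
barR 290 [145, 144, 142, 144, 143, 143, 141, 145, 144, 139, 132, 220, 232, 228, 227, 228, 227, 226]
(0.025, -0.065, 0.052) [305.5 164.9]
(0.037, -0.065, 0.052) [318.4 164.9]
(0.085, -0.08, 0.01) [359.5 173.7]
(0.025, -0.065, 0.04) [304.6 163.1]
```

The cut line is at block y -61.6 and the fence end at about -64.6, so about 3 mm remains. The finger was last in contact at y 99.6, so I'll go back and push it to 96.6.

Request:
jog_arm:
  moves:
    - {"xyz": [0.9,0,0],"twist": [0,0,0],"grip": 1}
    - {"xyz": [1.8,0,0],"twist": [0,0,0],"grip": 1}
    - {"xyz": [2.7,0,0],"twist": [0,0,0],"grip": 1}
    - {"xyz": [3.4,0,0.5],"twist": [0,0,0],"grip": 1}
    - {"xyz": [3.4,0,1.4],"twist": [0,0,0],"grip": 1}

```text
clock: 10.15
position: [0.5685, 0.1378, 0.1673]
ee_rot: [-2.367, -2.065, -0.01]
force: [1.2, -0.5, -0.9]
width: 0.006
```

```bash
python3 -c "
from h import *
here();go(0,113,41)"
```

```text
blk [ -1.  120.9] z 167.3 F [ 1.2 -0.5 -0.9]
t 10.15 pos [0.5685 0.1378 0.1673] xyz [-0.143  0.007  2.105] twist [ 0.022 -0.03   0.053]
```

Request:
jog_arm:
  moves:
    - {"xyz": [0,0,0.6],"twist": [0,0,0],"grip": 1}
    - {"xyz": [0,0,1.3],"twist": [0,0,0],"grip": 1}
    - {"xyz": [0,0,2.0],"twist": [0,0,0],"grip": 1}
    - {"xyz": [0,0,2.05],"twist": [0,0,0],"grip": 1}
    - {"xyz": [0,0,2.05],"twist": [0,0,0],"grip": 1}

```text
clock: 10.78
position: [0.5681, 0.1315, 0.0443]
ee_rot: [-2.374, -2.057, -0.002]
force: [0.7, -0.2, -1.1]
width: 0.005
```

```bash
python3 -c "
from h import *
here();go(0,96.6,41)"
```

```text
blk [ -0.4 114.7] z 44.3 F [ 0.7 -0.2 -1.1]
t 10.78 pos [0.5681 0.1315 0.0443] xyz [-0.301  0.006  0.054] twist [ 0.003 -0.005  0.014]
```

Request:
jog_arm:
  moves:
    - {"xyz": [-0.1,0,0.05],"twist": [0,0,0],"grip": 1}
    - {"xyz": [-0.18,0,0.05],"twist": [0,0,0],"grip": 1}
    - {"xyz": [-0.24,0,0.05],"twist": [0,0,0],"grip": 1}
    - {"xyz": [-0.26,0,0.05],"twist": [0,0,0],"grip": 1}
    - {"xyz": [-0.26,0,0.05],"twist": [0,0,0],"grip": 1}

```text
clock: 11.4
position: [0.5662, 0.1152, 0.0408]
ee_rot: [2.375, 2.056, 0.003]
force: [0.6, 2.8, 1.9]
width: 0.007
```

```bash
python3 -c "
from h import *
here()"
```

```text
blk [-0.  98.2] z 40.8 F [0.6 2.8 1.9]
```

Now 1.6 mm further.

Request:
jog_arm:
  moves:
    - {"xyz": [-0.02,0,0],"twist": [0,0,0],"grip": 1}
    - {"xyz": [-0.03,0,0],"twist": [0,0,0],"grip": 1}
    - {"xyz": [-0.03,0,0],"twist": [0,0,0],"grip": 1}

```text
clock: 11.78
position: [0.5654, 0.1129, 0.0402]
ee_rot: [-2.376, -2.056, -0.0]
force: [0.7, 2.5, 3.0]
width: 0.004
```

```bash
python3 -c "
from h import *
here()"
```

```text
blk [-0.5 95.8] z 40.2 F [0.7 2.5 3. ]
```

Request:
jog_arm:
  moves:
    - {"xyz": [0.3,0,0],"twist": [0,0,0],"grip": 1}
    - {"xyz": [0.4,0,-0.8],"twist": [0,0,0],"grip": 1}
    - {"xyz": [0.4,0,-1.8],"twist": [0,0,0],"grip": 1}
    - {"xyz": [0.2,0,-2.8],"twist": [0,0,0],"grip": 1}
    - {"xyz": [-0.6,0,-3.5],"twist": [0,0,0],"grip": 1}

```text
clock: 12.4
position: [0.5604, 0.0813, 0.2522]
ee_rot: [-2.37, -2.062, -0.004]
force: [1.6, -1.7, -1.3]
width: 0.002
```

Request:
jog_arm:
  moves:
    - {"xyz": [-0.9,0,0],"twist": [0,0,0],"grip": 1}
    - {"xyz": [-1.8,0,0],"twist": [0,0,0],"grip": 1}
    - {"xyz": [-2.7,0,0],"twist": [0,0,0],"grip": 1}
    - {"xyz": [-2.7,0,0],"twist": [0,0,0],"grip": 1}
    - {"xyz": [-2.7,0,0],"twist": [0,0,0],"grip": 1}

```text
clock: 13.02
position: [0.5369, -0.0813, 0.2492]
ee_rot: [-2.375, -2.055, 0.0]
force: [0.5, -0.3, -0.2]
width: 0.007
```

```bash
cat > look.py <<'E'
import sys
from h import *
n=sys.argv[1];here()
s=arm.observe();i=arm.get_image("wrist");cv2.imwrite(f"pics/{n}.png",i);np.save(f"{n}.npy",cam("wrist",s)[1])
from m import *
j=proj(c,(*towld((0,-.064),o,a),.045));v=int(j[1])
for u in(262,270,290,300):
    p=g[v-12:v+12,u-1:u+2].mean(1);k=v-12+int(p[4:].argmin())+4
    r=row(g,u,k-3,k+5,True);P=ray(c,(u,r),.045);print("cut",u,round(r,2),(toblk(P,o,a)*1e3).round(1))
for u in(312,316,318):print("fence",u,v-8,g[v-8:v+20,u].astype(int).tolist())
r0=v+20
for u in(270,290):print("bar end",u,v+28,g[v+28:v+52,u].astype(int).tolist())
print("pred fence edge",proj(c,(*towld((.031,-.065),o,a),.052)).round(1))
print("across fence, row",v-70,g[v-70,285:325].astype(int).tolist());print("row",v+-20,g[v-20,285:325].astype(int).tolist())
E
python3 look.py w4
```

```text
blk [  -0.6 -100.5] z 249.2 F [ 0.5 -0.3 -0.2]
cut 262 153.19 [-15.6 -65.6]
cut 270 153.18 [ -8.1 -65.6]
cut 290 153.18 [ 10.6 -65.6]
cut 300 153.18 [ 20.  -65.5]
fence 312 143 [216, 238, 242, 175, 101, 90, 92, 94, 94, 91, 109, 124, 124, 124, 123, 124, 126, 126, 120, 101, 216, 232, 225, 224, 225, 226, 227, 227]
fence 316 143 [104, 141, 153, 127, 97, 91, 93, 92, 92, 89, 108, 124, 124, 124, 125, 126, 125, 128, 119, 103, 213, 230, 226, 226, 226, 227, 226, 226]
fence 318 143 [148, 133, 98, 87, 89, 91, 92, 93, 92, 88, 107, 124, 125, 124, 124, 126, 125, 126, 120, 101, 214, 232, 226, 225, 225, 226, 226, 226]
bar end 270 179 [230, 232, 236, 232, 231, 230, 232, 236, 167, 134, 140, 141, 139, 134, 129, 126, 218, 231, 227, 225, 226, 225, 225, 225]
bar end 290 179 [147, 147, 146, 146, 145, 145, 144, 146, 146, 144, 144, 146, 145, 145, 144, 116, 219, 235, 229, 228, 226, 227, 227, 226]
pred fence edge [312.5 153.4]
across fence, row 81 [233, 233, 233, 235, 236, 236, 235, 232, 233, 231, 232, 234, 235, 235, 234, 234, 235, 235, 233, 233, 239, 241, 108, 82, 101, 125, 135, 221, 244, 240, 232, 229, 244, 240, 192, 118, 117, 148, 206, 198]
row 131 [72, 71, 72, 66, 59, 111, 211, 211, 207, 205, 205, 205, 205, 205, 204, 206, 206, 206, 206, 206, 206, 212, 206, 113, 95, 81, 84, 96, 118, 115, 116, 114, 113, 123, 183, 227, 218, 213, 214, 213]
```

The cut line is now at -65.6 and the fence end images at about -64.6, so it is about 1 mm over. There's plenty of time, so I'll nudge it back from the right end.

Request:
jog_arm:
  moves:
    - {"xyz": [-0.45,0,0],"twist": [0,0,0],"grip": 1}
    - {"xyz": [-0.45,0,0.9],"twist": [0,0,0],"grip": 1}
    - {"xyz": [-0.45,0,1.9],"twist": [0,0,0],"grip": 1}
    - {"xyz": [-0.45,0,2.7],"twist": [0,0,0],"grip": 1}
    - {"xyz": [-0.45,0,2.7],"twist": [0,0,0],"grip": 1}

```text
clock: 13.7
position: [0.5309, -0.1068, 0.0846]
ee_rot: [-2.368, -2.055, 0.006]
force: [-0.6, -1.1, 1.5]
width: 0.005
```

```bash
python3 -c "
from h import *
here();go(0,-122,41)"
```

```text
blk [  -2.9 -126.6] z 84.6 F [-0.6 -1.1  1.5]
t 13.7 pos [ 0.5309 -0.1068  0.0846] xyz [0.075 0.053 0.727] twist [-0.04  -0.005  0.022]
```

Request:
jog_arm:
  moves:
    - {"xyz": [0,0.05,0.3],"twist": [0,0,0],"grip": 1}
    - {"xyz": [0,0.05,0.75],"twist": [0,0,0],"grip": 1}
    - {"xyz": [0,0.05,0.75],"twist": [0,0,0],"grip": 1}
    - {"xyz": [0.05,0.05,0.75],"twist": [0,0,0],"grip": 1}
    - {"xyz": [0.05,0.05,0.75],"twist": [0,0,0],"grip": 1}

```text
clock: 14.32
position: [0.5376, -0.106, 0.0438]
ee_rot: [2.374, 2.055, 0.003]
force: [-0.7, -0.0, 0.2]
width: 0.004
```

```bash
python3 -c "
from h import *
here()"
```

```text
blk [   3.7 -124.8] z 43.8 F [-0.7 -0.   0.2]
```

Request:
jog_arm:
  moves:
    - {"xyz": [0.03,-0.03,0],"twist": [0,0,0],"grip": 1}
    - {"xyz": [0.06,-0.03,0],"twist": [0,0,0],"grip": 1}
    - {"xyz": [0.09,-0.03,0],"twist": [0,0,0],"grip": 1}
    - {"xyz": [0.1,-0.03,0],"twist": [0,0,0],"grip": 1}

```text
clock: 14.82
position: [0.5356, -0.1, 0.0424]
ee_rot: [-2.375, -2.056, -0.0]
force: [0.8, 0.3, 0.4]
width: 0.004
```

```bash
python3 -c "
from h import *
here()"
```

```text
blk [   0.9 -119.2] z 42.4 F [0.8 0.3 0.4]
```

Request:
jog_arm:
  moves:
    - {"xyz": [0.015,0,0],"twist": [0,0,0],"grip": 1}
    - {"xyz": [0.03,0,0],"twist": [0,0,0],"grip": 1}
    - {"xyz": [0.03,0,0],"twist": [0,0,0],"grip": 1}

```text
clock: 15.2
position: [0.5359, -0.0984, 0.0424]
ee_rot: [2.376, 2.056, 0.0]
force: [0.9, 0.0, 0.3]
width: 0.003
```

Request:
jog_arm:
  moves:
    - {"xyz": [0.02,0,0],"twist": [0,0,0],"grip": 1}
    - {"xyz": [0.02,0,0],"twist": [0,0,0],"grip": 1}

```text
clock: 15.45
position: [0.536, -0.0972, 0.0424]
ee_rot: [2.376, 2.056, -0.0]
force: [0.9, -0.0, -0.1]
width: 0.004
```

```bash
python3 -c "
from h import *
here()"
```

```text
blk [   0.9 -116.3] z 42.4 F [ 0.9 -0.  -0.1]
```

Request:
jog_arm:
  moves:
    - {"xyz": [0.015,0,0],"twist": [0,0,0],"grip": 1}
    - {"xyz": [0.015,0,0],"twist": [0,0,0],"grip": 1}

```text
clock: 15.7
position: [0.5361, -0.0968, 0.0424]
ee_rot: [2.376, 2.055, -0.001]
force: [-0.6, -2.4, 0.9]
width: 0.005
```

Request:
jog_arm:
  moves:
    - {"xyz": [0.01,0,0],"twist": [0,0,0],"grip": 1}
    - {"xyz": [0.01,0,0],"twist": [0,0,0],"grip": 1}

```text
clock: 15.95
position: [0.5362, -0.0958, 0.0424]
ee_rot: [2.376, 2.056, -0.0]
force: [-0.3, -1.6, 0.1]
width: 0.007
```

Contact made, then about 1 mm of travel. Back off and look again.

Request:
jog_arm:
  moves:
    - {"xyz": [-0.15,0,0],"twist": [0,0,0],"grip": 1}
    - {"xyz": [-0.3,0,-0.8],"twist": [0,0,0],"grip": 1}
    - {"xyz": [-0.2,0,-1.8],"twist": [0,0,0],"grip": 1}
    - {"xyz": [0,0,-2.8],"twist": [0,0,0],"grip": 1}
    - {"xyz": [0.25,0,-3.4],"twist": [0,0,0],"grip": 1}

```text
clock: 16.58
position: [0.5393, -0.0808, 0.2497]
ee_rot: [2.374, 2.053, 0.004]
force: [0.5, -0.8, -0.8]
width: 0.01
```

Request:
jog_arm:
  moves:
    - {"xyz": [0,0,0],"twist": [0,0,0],"grip": 1}
    - {"xyz": [0,0,0],"twist": [0,0,0],"grip": 1}

```text
clock: 16.82
position: [0.538, -0.0814, 0.2458]
ee_rot: [-2.376, -2.055, 0.001]
force: [-0.6, -0.1, -0.6]
width: 0.003
```

```bash
python3 look.py w5; python3 -c "
import cv2
i=cv2.imread('pics/w5.png');cv2.imwrite('pics/w5c.png',cv2.resize(i[0:260,150:450],None,fx=2.5,fy=2.3,interpolation=cv2.INTER_CUBIC))"
```

```text
blk [   0.5 -100.4] z 245.8 F [-0.6 -0.1 -0.6]
cut 262 151.98 [-14.3 -64.2]
cut 270 151.98 [ -6.9 -64.2]
cut 290 151.97 [ 11.6 -64.2]
cut 300 151.98 [ 20.9 -64.2]
fence 312 143 [50, 88, 130, 148, 109, 89, 90, 92, 92, 91, 98, 119, 124, 123, 124, 123, 126, 124, 119, 102, 215, 230, 226, 225, 225, 226, 225, 226]
fence 316 143 [154, 151, 146, 124, 96, 90, 91, 92, 92, 92, 98, 120, 127, 123, 126, 125, 125, 124, 119, 105, 213, 230, 225, 226, 225, 226, 225, 226]
fence 318 143 [99, 83, 83, 88, 86, 89, 89, 90, 88, 86, 100, 121, 124, 125, 125, 126, 126, 125, 119, 100, 214, 231, 225, 226, 225, 226, 225, 225]
bar end 270 179 [232, 233, 239, 169, 127, 133, 139, 139, 140, 138, 142, 142, 142, 138, 129, 218, 232, 227, 226, 226, 226, 226, 226, 224]
bar end 290 179 [144, 144, 144, 144, 144, 143, 144, 143, 144, 142, 143, 142, 141, 140, 129, 221, 234, 229, 228, 229, 228, 226, 227, 227]
pred fence edge [311.6 153.7]
across fence, row 81 [233, 233, 234, 236, 235, 234, 233, 232, 231, 232, 233, 235, 235, 233, 235, 235, 234, 233, 233, 237, 241, 129, 79, 101, 126, 121, 158, 237, 247, 243, 243, 244, 243, 194, 118, 115, 136, 207, 198, 195]
row 131 [68, 68, 63, 67, 128, 207, 209, 205, 206, 206, 205, 205, 205, 204, 204, 205, 204, 206, 205, 205, 211, 206, 110, 73, 82, 86, 101, 116, 113, 115, 114, 112, 118, 163, 226, 218, 217, 214, 214, 212]
```

View pics/w5c.png

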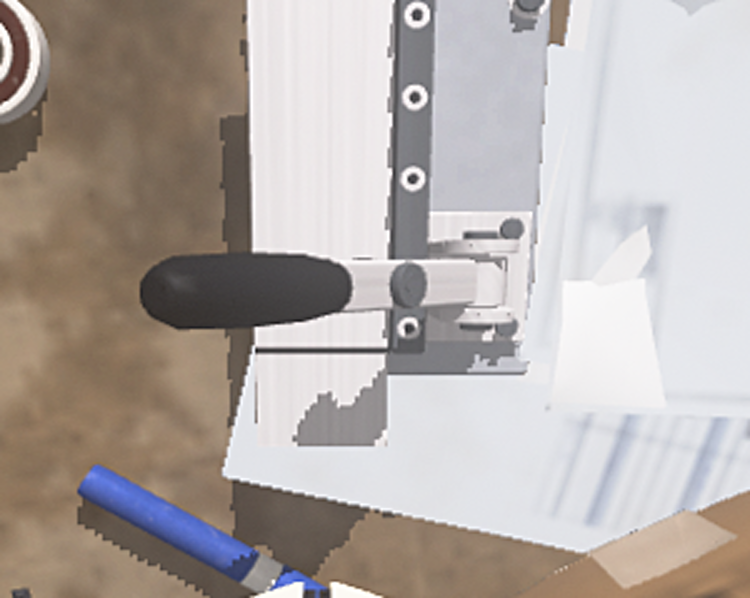

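The cut line (row 352 in the crop) now runs straight on from the fence end. It is at -64.2 against -64.6 for the fence end, a difference of 0.4 mm. I'll check the bar-to-fence gap along its length and work out the lever angle from the handle.

Run:
```python
import sys
for n in("w3","w5"):
    sys.argv=["",n]
    import importlib,m;importlib.reload(m)
    from m import *
    for v in(30,52,62,95,112,135):
        p=m.g[v,290:330];k=int(np.argmax(p[5:]<170))+5
        bu=290+k-1+(p[k-1]-150)/(p[k-1]-p[k])
        q=p[k+6:];j=int(np.argmax(q>160));fu=290+k+6+j-1+(160-q[j-1])/(q[j]-q[j-1])
        print(n,v,"bar edge x",(toblk(ray(m.c,(bu,v),.045),o,a)*1e3).round(1),"fence back x",(toblk(ray(m.c,(fu,v),.052),o,a)*1e3).round(1))
c=m.c
# handle: tip pixels at crop (145,290); lever in plane y=-37
K,T=c
for nme,uv in(("tip",(145/2.5+150,290/2.3)),("root",(350/2.5+150,285/2.3))):
    d=T[:3,:3]@np.linalg.inv(K)@[*uv,1];O=T[:3,3]
    n_=np.array([-np.sin(a),np.cos(a)]);t=(-.037-n_@(O[:2]-o))/(n_@d[:2]);print(nme,"ray meets lever plane at",(toblk(O+d*t,o,a)*1e3).round(1),((O+d*t)[2]*1e3).round(1))
    for th in(.6,.7,.75,.8,.85,.9,.95,1.0):
        L=.143 if nme=="tip" else .078
        P=(*towld((.054-L*np.cos(th),-.037),o,a),.06+L*np.sin(th));print(th,proj(c,P).round(1),end=" ")
    print("seen",np.round(uv,1))
here();go(-24,-37,200)
```

```text
w3 30 bar edge x [24.3 50.3] fence back x [37.6 48.9]
w3 52 bar edge x [24.5 32.7] fence back x [31.  31.8]
w3 62 bar edge x [23.  24.6] fence back x [31.5 23.8]
w3 95 bar edge x [24.5 -3. ] fence back x [29.5 -3.3]
w3 112 bar edge x [ 25.4 -17.8] fence back x [ 37.9 -17.8]
w3 135 bar edge x [ 25.7 -38.3] fence back x [ 37.8 -37.9]
w5 30 bar edge x [24.9 38.7] fence back x [37.9 37.3]
w5 52 bar edge x [25.1 21.4] fence back x [37.7 20.4]
w5 62 bar edge x [24.6 13.3] fence back x [37.8 12.5]
w5 95 bar edge x [ 23.4 -14. ] fence back x [ 37.6 -14.2]
w5 112 bar edge x [ 32.8 -28.5] fence back x [ 19.4 -28.5]
w5 135 bar edge x [ 13.7 -48.8] fence back x [ 20.4 -48.4]
tip ray meets lever plane at [-45. -37.] 145.7
0.6 [180.5 125.8] 0.7 [189.7 126.5] 0.75 [195.4 126.8] 0.8 [202.  127.2] 0.85 [209.3 127.5] 0.9 [217.4 127.9] 0.95 [226.3 128.2] 1.0 [236.  128.5] seen [208.  126.1]
root ray meets lever plane at [  9.3 -37. ] 104.0
0.6 [263.8 123.9] 0.7 [270.  124.2] 0.75 [273.4 124.3] 0.8 [277.2 124.5] 0.85 [281.2 124.6] 0.9 [285.5 124.7] 0.95 [290.  124.8] 1.0 [294.7 125. ] seen [290.  123.9]
blk [   0.2 -100.6] z 245.2 F [-0.7  0.2 -0.2]
t 16.88 pos [ 0.5376 -0.0816  0.2452] xyz [ 1.061 -0.401  0.754] twist [-0.011  0.002  0.001]
```

The gap to the fence is under about 1 mm, though it may be slightly larger at the left. A gentle second seating push near y +22 will make sure the bar lies flat before clamping.

Request:
jog_arm:
  moves:
    - {"xyz": [0.9,-0.5,0],"twist": [0,0,0],"grip": 1}
    - {"xyz": [1.8,-1.1,0],"twist": [0,0,0],"grip": 1}
    - {"xyz": [2.06,-1.1,0.4],"twist": [0,0,0],"grip": 1}
    - {"xyz": [2.06,-1.1,1.3],"twist": [0,0,0],"grip": 1}
    - {"xyz": [2.06,-1.1,2.2],"twist": [0,0,0],"grip": 1}

```text
clock: 17.5
position: [0.4903, 0.0505, 0.1122]
ee_rot: [-2.375, -2.055, 0.001]
force: [0.4, -0.1, -0.1]
width: 0.006
```

```bash
python3 -c "
from h import *
here();go(-62,24,42)"
```

```text
blk [-65.8  23.2] z 112.2 F [ 0.4 -0.1 -0.1]
t 17.5 pos [0.4903 0.0505 0.1122] xyz [0.013 0.064 1.169] twist [-0.005  0.001  0.004]
```

Request:
jog_arm:
  moves:
    - {"xyz": [0,0,0.8],"twist": [0,0,0],"grip": 1}
    - {"xyz": [0,0,1.17],"twist": [0,0,0],"grip": 1}
    - {"xyz": [0,0.1,1.17],"twist": [0,0,0],"grip": 1}
    - {"xyz": [0,0.22,1.17],"twist": [0,0,0],"grip": 1}
    - {"xyz": [0,0.32,1.17],"twist": [0,0,0],"grip": 1}

```text
clock: 18.12
position: [0.5114, 0.048, 0.0453]
ee_rot: [2.375, 2.054, 0.003]
force: [0.9, -0.2, -0.4]
width: 0.007
```

```bash
python3 -c "
from h import *
here()"
```

```text
blk [-44.5  23.8] z 45.3 F [ 0.9 -0.2 -0.4]
```

Request:
jog_arm:
  moves:
    - {"xyz": [0,0,0.04],"twist": [0,0,0],"grip": 1}
    - {"xyz": [0,0.03,0.04],"twist": [0,0,0],"grip": 1}
    - {"xyz": [0,0.06,0.04],"twist": [0,0,0],"grip": 1}

```text
clock: 18.5
position: [0.5134, 0.0476, 0.042]
ee_rot: [2.375, 2.056, 0.0]
force: [-0.8, 0.3, -0.4]
width: 0.007
```

Request:
jog_arm:
  moves:
    - {"xyz": [0,0.02,0],"twist": [0,0,0],"grip": 1}
    - {"xyz": [0,0.04,0],"twist": [0,0,0],"grip": 1}

```text
clock: 18.75
position: [0.5158, 0.0473, 0.0418]
ee_rot: [-2.376, -2.056, 0.0]
force: [-1.8, 0.8, 1.2]
width: 0.008
```

```bash
python3 -c "
from h import *
here()"
```

```text
blk [-40.1  23.8] z 41.8 F [-1.8  0.8  1.2]
```

Request:
jog_arm:
  moves:
    - {"xyz": [0,0.02,0],"twist": [0,0,0],"grip": 1}
    - {"xyz": [0,0.03,0],"twist": [0,0,0],"grip": 1}

```text
clock: 19.0
position: [0.5162, 0.0472, 0.0417]
ee_rot: [-2.374, -2.055, 0.003]
force: [-7.2, 2.3, 6.2]
width: 0.004
```

Request:
jog_arm:
  moves:
    - {"xyz": [0,0.01,0],"twist": [0,0,0],"grip": 1}
    - {"xyz": [0,0.01,0],"twist": [0,0,0],"grip": 1}

```text
clock: 19.25
position: [0.5162, 0.0472, 0.0416]
ee_rot: [-2.374, -2.055, 0.004]
force: [-7.2, 1.2, 7.3]
width: 0.008
```

Firm contact again with no motion, so the bar is seated. I'll back off, rise and go above the lever.

Request:
jog_arm:
  moves:
    - {"xyz": [0,-0.2,0],"twist": [0,0,0],"grip": 1}
    - {"xyz": [0,-0.45,0],"twist": [0,0,0],"grip": 1}
    - {"xyz": [0,-0.45,-1.0],"twist": [0,0,0],"grip": 1}
    - {"xyz": [0,-0.45,-2.0],"twist": [0,0,0],"grip": 1}
    - {"xyz": [0,-0.45,-3.0],"twist": [0,0,0],"grip": 1}

```text
clock: 19.88
position: [0.4904, 0.0509, 0.2235]
ee_rot: [2.375, 2.056, -0.0]
force: [1.2, 0.3, 0.3]
width: 0.009
```

Request:
jog_arm:
  moves:
    - {"xyz": [0,0,-0.3],"twist": [0,0,0],"grip": 1}
    - {"xyz": [-0.5,0.4,-0.3],"twist": [0,0,0],"grip": 1}
    - {"xyz": [-1.0,0.8,-0.3],"twist": [0,0,0],"grip": 1}
    - {"xyz": [-1.0,0.8,-0.3],"twist": [0,0,0],"grip": 1}

```text
clock: 20.38
position: [0.5307, -0.0187, 0.2392]
ee_rot: [2.38, 2.049, -0.002]
force: [-0.0, 0.8, 0.0]
width: 0.004
```

```bash
python3 -c "
from h import *
here();go(-18,-37,190)"
```

```text
blk [-15.8 -39.4] z 239.2 F [-0.   0.8  0. ]
t 20.38 pos [ 0.5307 -0.0187  0.2392] xyz [ 0.04  -0.037  0.82 ] twist [ 0.001  0.008 -0.023]
```

Request:
jog_arm:
  moves:
    - {"xyz": [0.03,0,0.7],"twist": [0,0,0],"grip": 1}
    - {"xyz": [0.03,0,1.05],"twist": [0,0,0],"grip": 1}
    - {"xyz": [0.03,-0.05,1.2],"twist": [0,0,0],"grip": 1}
    - {"xyz": [0.03,-0.13,1.3],"twist": [0,0,0],"grip": 1}
    - {"xyz": [0.03,-0.22,1.4],"twist": [0,0,0],"grip": 1}

```text
clock: 21.0
position: [0.5176, -0.0114, 0.1563]
ee_rot: [2.375, 2.055, 0.002]
force: [-0.1, 0.5, 0.9]
width: 0.004
```

```bash
python3 -c "
from h import *
here();go(-50.6,-37,126.6)"
```

```text
blk [-29.8 -34. ] z 156.3 F [-0.1  0.5  0.9]
t 21.0 pos [ 0.5176 -0.0114  0.1563] xyz [-0.049 -0.347  0.495] twist [ 0.009 -0.001  0.006]
```

Request:
jog_arm:
  moves:
    - {"xyz": [-0.03,-0.1,0.11],"twist": [0,0,0],"grip": 1}
    - {"xyz": [-0.05,-0.19,0.24],"twist": [0,0,0],"grip": 1}
    - {"xyz": [-0.05,-0.27,0.36],"twist": [0,0,0],"grip": 1}
    - {"xyz": [-0.05,-0.35,0.5],"twist": [0,0,0],"grip": 1}
    - {"xyz": [-0.05,-0.41,0.63],"twist": [0,0,0],"grip": 1}

```text
clock: 21.62
position: [0.4924, -0.0113, 0.1174]
ee_rot: [-2.376, -2.055, 0.0]
force: [0.7, 0.6, -0.6]
width: 0.005
```

```bash
python3 -c "
from h import *
here();go(-62.4,-37,93.2)
i=arm.get_image('scene');cv2.imwrite('pics/s1.png',cv2.resize(i[130:330,200:440],None,fx=3,fy=3,interpolation=cv2.INTER_CUBIC))"
```

```text
blk [-54.7 -37.6] z 117.4 F [ 0.7  0.6 -0.6]
t 21.62 pos [ 0.4924 -0.0113  0.1174] xyz [ 0.011 -0.128  0.403] twist [-0.001  0.001  0.004]
```

View pics/s1.png

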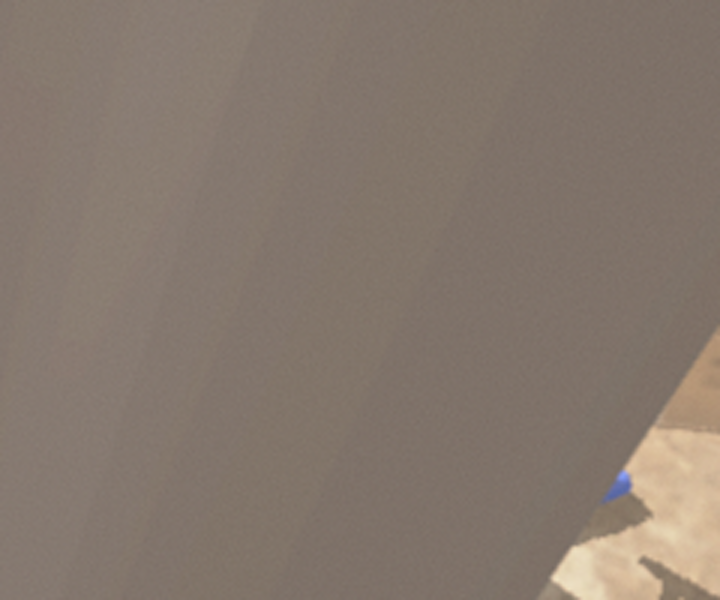

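The scene view is blocked by the arm, and the force is about zero. I'll check the lever with the wrist view.

Run:
```python
from h import *
here();s=arm.observe();i=arm.get_image("wrist");cv2.imwrite("pics/w6.png",i);np.save("w6.npy",cam("wrist",s)[1])
```

```text
blk [-55.7 -37.7] z 116.5 F [-1.   0.2 -0.7]
```

View pics/w6.png

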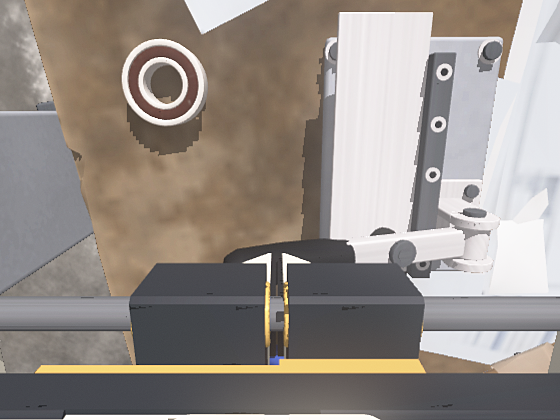

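The handle, at columns 225–355 and row 250, is under the fingertips and already well down. The bar still lies along the fence. I'll carry on down the arc.

Request:
jog_arm:
  moves:
    - {"xyz": [0,-0.06,0.12],"twist": [0,0,0],"grip": 1}
    - {"xyz": [0,-0.09,0.24],"twist": [0,0,0],"grip": 1}
    - {"xyz": [0,-0.11,0.34],"twist": [0,0,0],"grip": 1}
    - {"xyz": [0,-0.12,0.42],"twist": [0,0,0],"grip": 1}
    - {"xyz": [0,-0.13,0.46],"twist": [0,0,0],"grip": 1}

```text
clock: 22.35
position: [0.4849, -0.0101, 0.09]
ee_rot: [-2.375, -2.056, 0.001]
force: [0.2, -0.7, 0.3]
width: 0.007
```

```bash
python3 -c "
from h import *
here()"
```

```text
blk [-62.4 -37.5] z 90.0 F [ 0.2 -0.7  0.3]
```

Request:
jog_arm:
  moves:
    - {"xyz": [0,0,0.04],"twist": [0,0,0],"grip": 1}
    - {"xyz": [0,0,0.08],"twist": [0,0,0],"grip": 1}
    - {"xyz": [0,-0.02,0.11],"twist": [0,0,0],"grip": 1}
    - {"xyz": [0,-0.02,0.11],"twist": [0,0,0],"grip": 1}

```text
clock: 22.85
position: [0.4838, -0.01, 0.0838]
ee_rot: [2.376, 2.056, -0.0]
force: [0.4, 0.1, -0.3]
width: 0.007
```

Request:
jog_arm:
  moves:
    - {"xyz": [0,0,0.02],"twist": [0,0,0],"grip": 1}
    - {"xyz": [0,0,0.03],"twist": [0,0,0],"grip": 1}

```text
clock: 23.1
position: [0.4838, -0.0099, 0.082]
ee_rot: [-2.376, -2.056, 0.0]
force: [-0.9, -0.1, 0.9]
width: 0.006
```

Request:
jog_arm:
  moves:
    - {"xyz": [0,0,0.02],"twist": [0,0,0],"grip": 1}
    - {"xyz": [0,0,0.02],"twist": [0,0,0],"grip": 1}

```text
clock: 23.35
position: [0.4838, -0.0099, 0.0811]
ee_rot: [2.376, 2.055, -0.0]
force: [-2.5, -0.4, 6.1]
width: 0.011
```

Request:
jog_arm:
  moves:
    - {"xyz": [0,0,0.02],"twist": [0,0,0],"grip": 1}
    - {"xyz": [0,0,0.02],"twist": [0,0,0],"grip": 1}

```text
clock: 23.6
position: [0.4839, -0.0099, 0.0806]
ee_rot: [2.375, 2.055, -0.0]
force: [-5.9, -1.7, 17.7]
width: 0.011
```

The pad is firmly on the bar at 17.7 N. I'll release straight up and move to the view position.

Request:
jog_arm:
  moves:
    - {"xyz": [0,0,-0.1],"twist": [0,0,0],"grip": 1}
    - {"xyz": [0,0,-0.6],"twist": [0,0,0],"grip": 1}
    - {"xyz": [0,0,-1.5],"twist": [0,0,0],"grip": 1}
    - {"xyz": [-0.3,0.5,-2.4],"twist": [0,0,0],"grip": 1}
    - {"xyz": [-1.0,1.0,-2.8],"twist": [0,0,0],"grip": 1}

```text
clock: 24.22
position: [0.5365, -0.0764, 0.2514]
ee_rot: [2.369, 2.059, 0.007]
force: [1.0, -0.1, -1.1]
width: 0.005
```

Request:
jog_arm:
  moves:
    - {"xyz": [0,0,0],"twist": [0,0,0],"grip": 1}
    - {"xyz": [0,0,0],"twist": [0,0,0],"grip": 1}
    - {"xyz": [0,0,0],"twist": [0,0,0],"grip": 1}

```text
clock: 24.6
position: [0.5337, -0.0767, 0.2469]
ee_rot: [-2.373, -2.057, 0.001]
force: [-1.5, -0.1, 0.3]
width: 0.007
```

```bash
python3 look.py w7; python3 -c "
import cv2
i=cv2.imread('pics/w7.png');cv2.imwrite('pics/w7c.png',cv2.resize(i[0:260,150:450],None,fx=2.5,fy=2.3,interpolation=cv2.INTER_CUBIC))"
```

```text
blk [ -4.4 -96.4] z 246.9 F [-1.5 -0.1  0.3]
cut 262 156.39 [-19.5 -64.2]
cut 270 156.35 [-12.  -64.2]
cut 290 156.34 [  6.6 -64.1]
cut 300 156.34 [ 15.9 -64.1]
fence 312 148 [86, 87, 85, 87, 90, 96, 98, 98, 101, 101, 120, 125, 125, 124, 125, 123, 123, 119, 102, 216, 233, 228, 228, 229, 228, 228, 227, 228]
fence 316 148 [144, 148, 141, 104, 115, 125, 122, 128, 130, 105, 118, 126, 125, 126, 124, 124, 125, 121, 105, 213, 231, 225, 224, 226, 225, 225, 226, 227]
fence 318 148 [68, 107, 145, 141, 102, 91, 88, 117, 127, 101, 116, 126, 127, 123, 125, 124, 126, 122, 104, 213, 231, 226, 226, 225, 225, 226, 226, 226]
bar end 270 184 [227, 227, 227, 226, 227, 227, 226, 226, 225, 227, 225, 225, 225, 227, 227, 226, 227, 226, 226, 226, 226, 225, 225, 225]
bar end 290 184 [231, 231, 232, 231, 232, 229, 229, 230, 230, 229, 229, 229, 229, 234, 229, 226, 227, 227, 227, 227, 226, 226, 226, 227]
pred fence edge [316.9 158.2]
across fence, row 86 [234, 234, 229, 228, 233, 233, 233, 232, 233, 236, 235, 234, 233, 232, 231, 231, 232, 234, 234, 233, 234, 234, 234, 233, 232, 240, 245, 129, 79, 110, 125, 134, 219, 243, 241, 232, 234, 241, 238, 190]
row 136 [127, 123, 124, 121, 113, 107, 127, 122, 127, 126, 132, 147, 143, 142, 144, 142, 142, 143, 143, 144, 144, 144, 143, 142, 144, 146, 142, 138, 140, 138, 139, 141, 139, 140, 139, 140, 140, 141, 140, 138]
```

View pics/w7c.png

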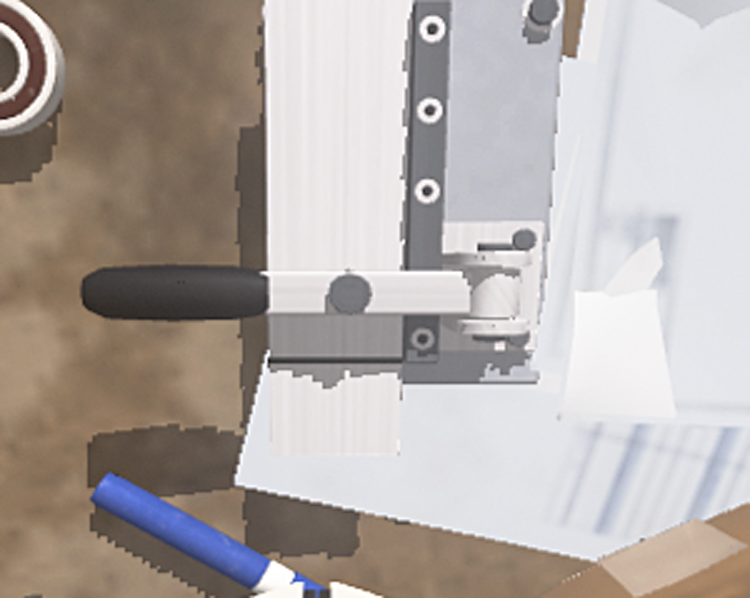

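The final view shows the lever level and shut on the bar, the cut line at row 360 level with the fence end at row 362, and the bearing and pen in place. I'll hand it in.

```bash
python3 -c "
from h import *
here();print(arm.sign_off())"
```

```text
blk [ -4.3 -96.4] z 247.0 F [-0.4 -0.2  0.9]
the job is handed in; nothing more can be done
None
```

The bar is set up for sawing and clamped, and I handed the job in at about 25 s with the gripper clear of everything.

I pushed the bar flat against the fence and slid it along from its left end. It went about 1 mm too far, so I nudged it back from the right end and pushed it against the fence again. Then I pressed the lever down.

**Last checks**
- **Cut line:** in the wrist picture it is about 0.3 mm short of the block's saw end (-64.1 mm against about -64.4 mm). That is within what the camera can measure.
- **Fence:** I did not measure the gap again after clamping. Before the final push it was under about 1 mm. That push met firm resistance at 7 N with no further movement.
- **Clamp:** the lever is level and the pad was pressed with 17.7 N, more than the 5 to 10 N you asked for but under the 40 N limit. It stayed shut after release.
- **Force while closing:** the reading was near zero for most of the lever's travel, below the expected 1 to 4 N. A wrist picture showed the lever was moving down properly.
- **Other things:** the pen and bearing show no sign of having moved. The tape measure was outside the last pictures, but the arm never went near it at its height.

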